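Index the filling nozzle to the open bottle

ROBOT

A 6-joint arm with a two-finger parallel gripper is mounted at the origin on the work surface. World frame = base frame: x ahead of the robot, y to its left, z up, the work surface at z = 0. Lengths are in m, angles in rad, forces in N, time in s.
With the tool pointing down it reaches from about 0.25 to 0.775 m from the base axis. Payload 8.9 kg.
Tool frame: the origin (TCP) lies at the very end of the fingers, on their centre line; the grasp point (between the pads) lies 19 mm behind it (r.grip_point_offset is the distance from the TCP to the grasp point, in m); z points along the fingers, y is the direction in which the jaws open and shut (so a half turn about z gives the same grasp; the last joint's range is limited). The gripper opens to 85 mm and grips with 20 to 120 N. Pads are 22 mm wide; open, the fingers measure 114 mm over their backs; the gripper's body (76 mm by 85 mm) begins 54 mm behind the grasp point. The pads swing forward as they close: fully open they stand 13 mm farther back than shut.
Start: joints at [1.211, 0.291, -0.153, 1.127, 0, 1.431], TCP at [0.115, 0.512, 0.205] pointing down, gripper open.
Joint ranges: [-2.52, 2.52], [-0.91, 1.74], [-1.3, 1.37], [-1.96, 2.02], [-1.52, 1.47], [-3.14, 3.14]. Speed limits (rad/s): [2.22, 2.22, 2.79, 3.14, 3.14, 3.14].

INTERFACE

Orientations are given as a unit quaternion [w, x, y, z].
In Python, from rig import r, grab_frame, ticket, nets gives the robot as it stands. The module is installed in compiled form; this text tells all that it offers.
- The arm moves only by the tool play_rows, never from a script. Its argument "series" is a list of rows, each an object of numbers: "grip": the opening, from 0 (shut) to 1 (fully open); "x", "y", "z": the shift along the tool's x, y, z in mm; "wx", "wy", "wz": the turn, a rotation vector about the tool's x, y, z in rad. In form: [{"grip": .., "x": .., "y": .., "z": .., "wx": .., "wy": .., "wz": ..}, ...]. A call has 1 to 5 rows; each row is the pose to reach, as a shift and turn from the pose commanded when the call began, along the tool's axes at that moment; what a row does not reach only later rows make up. A row lasts 1/10 s, in which the tool goes at most 50 mm and 8.59 degrees, less where a joint would pass 70% of its speed; a pose out of reach is approached as far as the arm can. A call with a gripper value outside its range is refused whole. The fingers move at their own pace and stop on an object; "newtons" is the grip in N (left out, the last holds). Time passes only in rows, so rows that repeat a pose let the fingers close. It gives the time, the measured TCP pose, the force and the opening at its end, in the units of the state.
- r.get_state(): the state, without advancing time (a new reading comes with each control period).
- grab_frame(name): name is "scene" or "top" or "wrist"; returns a dict with "image" (420x560x3 uint8, red, green, blue), "depth" (420x560 float32, m along the optical axis (not along the pixel's ray), 0 where there is no reading), "intrinsics" (3x3 intrinsics, pixels), "dist_coeffs" ([k1, k2, p1, p2, k3] as OpenCV has them; the pictures are not rectified), "R" (3x3) and "t" (3): a world point X has camera coordinates R X + t. Camera axes: x right, y down, z forward; pixel columns grow to the right and rows downward; lengths in m; the calibration is good to about 2 mm. A picture is of the moment at which its call begins.
- ticket.job_done(): hands the job in, once; it reports no verdict.
Trained networks look in a picture, given as the dict that the camera call returned (one of the last four; its "shot" number tells which), for a name from the list of things; names that differ only in an ending like _2 or _b are one class to them, and where a whole thing is asked for, a point or a joint stands for the part that bears it (a point fixed in the world has none). Each returns a list of dicts, best first, with "p" (0 to 1); they miss things now and then, are a little off and sometimes report something else, mostly with a low value. They report only what shows in the picture. A call takes as long as a camera call. They do not tell look-alikes from the thing itself.
- nets.silhouettes(picture, thing): "region" (420x560 bool, what is visible of it) and "box" ([left, top, right, bottom] in pixels, round what is visible of it).
The state is a dict: "time": time; "q": joint angles; "joint_velocities": joint speeds; "effort": joint torques, N m; "eef_pos": TCP position; "orientation": TCP orientation; "wrist_force": force on the tool from outside, world axes, zero at the start; "wrist_torque": the same for the moment, N m; "opening": finger opening in m.
Only numpy, scipy, OpenCV 4.12 (cv2) and the standard library are available. Lean on these libraries where they do the work, as an engineer would, in place of code of your own. Each camera call takes 0.05 s, during which the arm holds its last target. There are 200 camera calls.

TASK

On the bench filler, bring the filling nozzle over the one bottle that is still open (no cork): hold the release bar up, slide the carriage along its notched rail, then let the bar go so that its tooth drops fully into the notch there. Leave the open bottle standing where it is.

Things in the scene. Friction and masses are not known exactly. Their poses are not given: they have to be found in the camera images.
- bar_grip (a point): Grip point, mid-section, of the release bar: level dark steel bar, 14 x 14 mm, 118 mm long, over the sliding carriage; centre line 90 mm above the table when down. Pinch across its 14 mm. Axes: z up, y along the rail, x along the bar away from the robot. The bar's leg to the tooth starts 43 mm nearer the robot. Below: carriage plate 46 mm above the table; beyond 33 mm a guide block, top 64 mm.
- release_bar (a joint): Lift of the release bar on its carriage (m): 0 fully down, tooth in a notch; upper stop 0.032. Goes straight up against 4 to 6 N of spring and weight. From 0.019 its tooth clears the rail (aim for 0.026); lower, steep notch sides block it. Notches are 40 mm apart with roof-shaped rail between, so a bar let go anywhere slides the carriage into the nearest notch.
- nozzle_tip (a point): Tip of the steel filling nozzle, 172 mm above the table, over the row of bottles, 175 mm beyond the bar's grip point (+x of its axes), on the carriage's mast (218 mm high, its face 105 mm beyond the grip point). Nozzle, mast and bar slide with the carriage, only along the rail (y), about 1 N of friction, up to 120 mm either way from mid-rail, where it starts.
- open_mouth (a point): Centre of the mouth of the open bottle, 142 mm above the table: loose clear glass, 52 mm diameter, 130 mm high, 24 mm neck. It stands in one of four places, 80 mm apart, in a row behind the rail; the other three like bottles each carry a cork (30 mm diameter, 20 mm high). Each place has a notch that puts the nozzle over it; there are notches half-way between places too.
Not all that is in view belongs to the job. Leave any red look-alike of the part that bears open_mouth alone.

How it is judged:
On the way:
1. the release bar is held up, its tooth clear of the notch (value of joint release_bar above 0.016 m), for 0.2 s.
At the end, for the whole second after the job is handed in: The nozzle tip stands over the mouth of the open bottle, within 13 mm sideways, and the release bar is fully down (less than 5 mm of lift), its tooth in that notch (horizontal distance between nozzle_tip and open_mouth below 0.013 m and value of joint release_bar below 0.005 m); the robot touches nothing.
It fails at once if the open bottle is shifted by more than 20 mm or knocked over (distance of open_mouth from where it was at the start of the episode above 0.02 m).
It also fails if it takes over 32 s, if anything falls off the work surface, if the arm or the gripper's body presses on something with over 40 N, if the wrist force passes 120 N, or if a joint passes its speed limit or range.

## Working session

There is one attempt and no reset: what is moved stays moved. The work goes in short steps, Python scripts to look and compute and a tool call to move; the robot and the scene stay as the last step left them, time stands still between calls to the robot, and variables do not carry over. Pictures are saved under pics/ and viewed, about 8 in all and at most 12, crops included, and the job is handed in when it is done.

Besides the shell and the picture viewer there is one more tool, called after "Emit:" as name([rows], argument=value, ...), one row to a line, values as JSON. play_rows: Moves the arm, as the interface text tells. Its arguments: {"type":"object","properties":{"series":{"type":"array"},"newtons":{"type":"number"}},"required":["series"]}

```bash
mkdir -p pics
cat > h.py <<'E'
from rig import r, grab_frame, ticket, nets
import numpy as np, cv2
def cloud(f):
    d=f["depth"];H,W=d.shape;u,v=np.meshgrid(np.arange(W),np.arange(H))
    p=cv2.undistortPoints(np.stack([u,v],-1).reshape(-1,1,2).astype(float),f["intrinsics"],np.array(f["dist_coeffs"],float)).reshape(H,W,2)
    c=np.dstack([p*d[...,None],d])
    X=(c-np.array(f["t"]))@np.array(f["R"]); X[d==0]=np.nan
    return X
E
python3 - <<'E'
from h import *
ims=[]
for n in ("scene","top"):
    f=grab_frame(n);X=cloud(f);im=f["image"][...,::-1].copy()
    for t,c in (("bar_grip",(0,255,0)),("nozzle_tip",(255,0,0)),("open_mouth",(0,0,255))):
        for s in nets.silhouettes(f,t):
            m=s["region"];P=X[m];P=P[~np.isnan(P[:,0])]
            print(n,t,round(s["p"],2),np.array(s["box"]).round(),np.median(P,0).round(3),np.percentile(P,[3,97],axis=0).round(3).tolist())
            b=[int(q) for q in s["box"]];cv2.rectangle(im,(b[0],b[1]),(b[2],b[3]),c,1)
    cv2.imwrite(f"pics/{n}.png",im)
print(r.get_state())
E
```

```text
scene bar_grip 0.6 [274. 207. 286. 249.] [ 0.575 -0.031  0.095] [[0.522, -0.046, 0.018], [0.635, -0.017, 0.099]]
scene nozzle_tip 0.81 [249. 204. 296. 275.] [ 0.684 -0.044  0.095] [[0.534, -0.077, 0.037], [0.76, -0.004, 0.233]]
scene open_mouth 0.8 [227. 260. 256. 306.] [ 0.755 -0.099  0.088] [[0.716, -0.127, 0.012], [0.767, -0.078, 0.141]]
scene open_mouth 0.59 [114. 256. 150. 299.] [ 0.773 -0.344  0.076] [[0.75, -0.366, 0.006], [0.787, -0.329, 0.13]]
scene open_mouth 0.56 [266. 161. 285. 202.] [ 0.423 -0.073  0.07 ] [[0.398, -0.098, 0.004], [0.433, -0.052, 0.127]]
top bar_grip 0.93 [260. 197. 274. 253.] [ 0.575 -0.033  0.097] [[0.519, -0.046, 0.066], [0.627, -0.019, 0.1]]
top nozzle_tip 0.89 [256. 125. 294. 253.] [ 0.643 -0.048  0.048] [[0.538, -0.077, 0.042], [0.74, -0.006, 0.224]]
top open_mouth 0.9 [390. 130. 424. 163.] [ 0.749 -0.346  0.083] [[0.732, -0.373, 0.013], [0.776, -0.329, 0.13]]
top open_mouth 0.81 [279. 292. 301. 317.] [ 0.403 -0.075  0.084] [[0.381, -0.098, 0.002], [0.427, -0.053, 0.13]]
top open_mouth 0.64 [288. 141. 308. 173.] [ 0.727 -0.102  0.095] [[0.713, -0.124, 0.033], [0.76, -0.082, 0.142]]
{'time': 0.4, 'q': array([ 1.21069514e+00,  2.90812988e-01, -1.53524100e-01,  1.12671678e+00,
        3.88974996e-05,  1.43147211e+00]), 'joint_velocities': array([-0.00047007,  0.00040203,  0.00011055, -0.00038914,  0.00042414,
       -0.00060862]), 'effort': array([-7.74971450e-04, -5.36536109e+01,  3.31304848e+01,  5.31106198e-03,
       -2.41821235e-04,  9.63563991e-06]), 'eef_pos': array([0.11493208, 0.51217375, 0.20439999]), 'orientation': array([-5.06676238e-05,  1.10164433e-01,  9.93913367e-01, -1.19968720e-04]), 'wrist_force': array([ 0.0221642 , -0.14672864,  0.04132791]), 'wrist_torque': array([0.00302353, 0.04873221, 0.0380914 ]), 'opening': 0.08567888784502337}
```

View pics/scene.png

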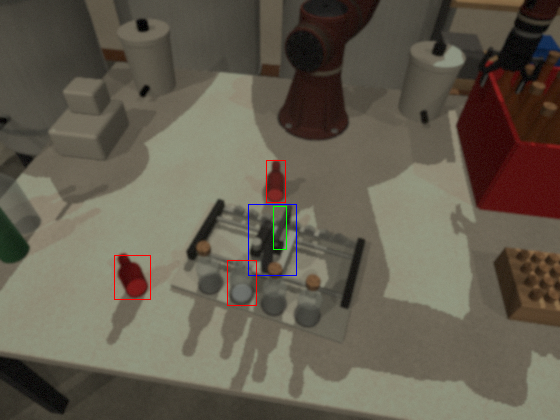

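View pics/top.png

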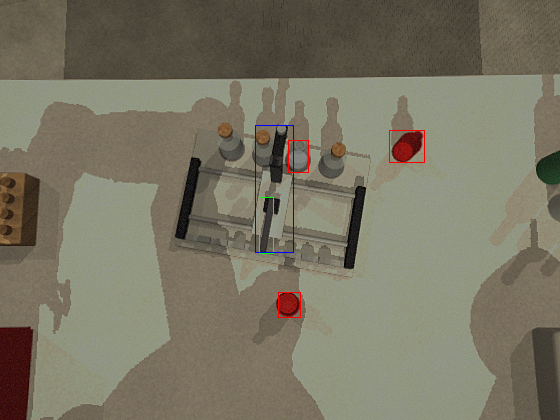

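The open bottle is the third from the left in the top view (about px 298,158), next to the nozzle on the -y side. The two red bottles are decoys. Next I measure the axes.

Run:
```python
from h import *
f=grab_frame("top");X=cloud(f)
s=nets.silhouettes(f,"bar_grip")[0];P=X[s["region"]];P=P[(P[:,2]>.09)&(P[:,2]<.106)]
q=P[:,:2].astype(np.float32);print("bar rect",cv2.minAreaRect(q),len(q))
vx,vy,x0,y0=cv2.fitLine(q,cv2.DIST_HUBER,0,.01,.01).ravel()
print("line",vx,vy,x0,y0,np.degrees(np.arctan2(vy,vx)))
ex=np.array([vx,vy])*np.sign(vx);ey=np.array([-ex[1],ex[0]])
a=q@ex;c=(np.percentile(a,1)+np.percentile(a,99))/2;g=ex*c+ey*np.median(q@ey);print("grip",g,"len",np.ptp(np.percentile(a,[1,99])),"ztop",np.median(P[:,2]))
hsv=cv2.cvtColor(f["image"],cv2.COLOR_RGB2HSV)
m=((hsv[...,0]<22)&(hsv[...,0]>5)&(hsv[...,1]>90)&(X[...,2]>.135)&(X[...,2]<.175)&(X[...,0]>.6)&(abs(X[...,1]+.05)<.25)).astype(np.uint8)
n,l,st,_=cv2.connectedComponentsWithStats(m)
for i in range(1,n):
    if st[i,4]>15:
        C=X[l==i];C=C[C[:,2]>.155]; 
        if len(C): p=(C[:,:2].max(0)+C[:,:2].min(0))/2; print("cork",p,len(C),"rel to grip ex,ey",(p-g)@ex,(p-g)@ey)
for o in nets.silhouettes(f,"open_mouth"):
    C=X[o["region"]];C=C[C[:,2]>.12]
    if len(C): p=np.median(C[:,:2],0);print("open",p,(p-g)@ex,(p-g)@ey,len(C))
# black end posts for the rail direction
mm=(hsv[...,2]<45)&(X[...,2]>.03)&(X[...,2]<.12)&(X[...,0]>.45)&(X[...,0]<.8)
n,l,st,_=cv2.connectedComponentsWithStats(mm.astype(np.uint8))
for i in range(1,n):
    if st[i,4]>150: print("dark",cv2.minAreaRect(X[l==i][:,:2].astype(np.float32)))
st=r.get_state();R=cv2.Rodrigues(np.zeros(3))[0]
w,x,y,z=st["orientation"];from scipy.spatial.transform import Rotation as Ro
R=Ro.from_quat([x,y,z,w]).as_matrix();print(R.round(3))
```

```text
bar rect ((0.5724776983261108, -0.032269079238176346), (0.014145108871161938, 0.11422986537218094), 79.67383575439453) 319
line 0.9840879 -0.17768231 0.57224387 -0.03227626 -10.23479
grip [ 0.571857   -0.03217471] len 0.11069102048873902 ztop 0.09662880903829074
cork [0.76722545 0.05348305] 157 rel to grip ex,ey 0.17703988044962746 0.11900828131244401
cork [ 0.75034866 -0.0257391 ] 161 rel to grip ex,ey 0.17450801368155083 0.03804802171284288
cork [ 0.72143361 -0.18222396] 163 rel to grip ex,ey 0.17385765485481633 -0.12108452693081079
open [ 0.40220666 -0.07555309] -0.15924324649741256 -0.07283199852073433 51
open [ 0.76016996 -0.35476314] 0.24263478444012238 -0.2839954864576704 80
open [ 0.73633093 -0.10430835] 0.17467369731185006 -0.04176172776980768 95
dark ((0.6447254419326782, 0.1516837626695633), (0.02125299721956253, 0.18962426483631134), 79.47647857666016)
dark ((0.5739775896072388, -0.23041300475597382), (0.01996360719203949, 0.18981623649597168), 79.53729248046875)
[[-0.976  0.219 -0.   ]
 [ 0.219  0.976 -0.   ]
 [ 0.    -0.    -1.   ]]
```

Emit:
play_rows([
  {"grip": 0.7, "x": -38, "y": -29, "z": 0, "wz": -0.04},
  {"grip": 0.7, "x": -76, "y": -58, "z": 0, "wz": -0.04},
  {"grip": 0.7, "x": -114, "y": -87, "z": 0, "wz": -0.04},
  {"grip": 0.7, "x": -152, "y": -116, "z": 0, "wz": -0.04},
  {"grip": 0.7, "x": -190, "y": -145, "z": 0, "wz": -0.04},
])

```text
$.series[0]: bad value
```

```bash
cat > go.py <<'E'
import sys; from h import *
from scipy.spatial.transform import Rotation as Ro
# usage: x y z target -> shift in tool axes (mm), turn
s=r.get_state();w,x,y,z=s["orientation"];R=Ro.from_quat([x,y,z,w]).as_matrix()
t=np.array([float(a) for a in sys.argv[1:4]])
print("t",s["time"],"pos",s["eef_pos"].round(4),"shift",(R.T@(t-s["eef_pos"])*1000).round(1),"yaw_y",np.degrees(np.arctan2(R[1,1],R[0,1])).round(2),"tilt",R[:,2].round(3),"F",s["wrist_force"].round(1),"open",round(s["opening"],4))
print("ey dir in tool",(R.T@np.array([.1785,.984,0])).round(3))
E
python3 go.py .572 -.032 .150
```

```text
t 0.55 pos [0.115  0.5123 0.2045] shift [-565.1 -430.9   54.5] yaw_y 77.35 tilt [-0. -0. -1.] F [0.2 0.3 0.7] open 0.0854
ey dir in tool [ 0.041  0.999 -0.   ]
```

Emit:
play_rows([
  {"grip": 0.7, "x": -38, "y": -29, "z": 0, "wx": 0, "wy": 0, "wz": -0.04},
  {"grip": 0.7, "x": -76, "y": -58, "z": 0, "wx": 0, "wy": 0, "wz": -0.04},
  {"grip": 0.7, "x": -114, "y": -87, "z": 0, "wx": 0, "wy": 0, "wz": -0.04},
  {"grip": 0.7, "x": -152, "y": -116, "z": 0, "wx": 0, "wy": 0, "wz": -0.04},
  {"grip": 0.7, "x": -190, "y": -145, "z": 0, "wx": 0, "wy": 0, "wz": -0.04},
])

```text
time: 1.05
eef_pos: [0.2695, 0.3278, 0.2047]
orientation: [0.0, 0.09, 0.996, 0.0]
wrist_force: [0.8, -0.1, 0.6]
opening: 0.0595
```

```bash
python3 go.py .572 -.032 .150
```

```text
t 1.05 pos [0.2695 0.3278 0.2047] shift [-362.1 -299.7   54.7] yaw_y 79.67 tilt [ 0.001  0.001 -1.   ] F [ 0.8 -0.1  0.6] open 0.0595
ey dir in tool [0.001 1.    0.001]
```

Emit:
play_rows([
  {"grip": 0.7, "x": -38, "y": -31, "z": 0, "wx": 0, "wy": 0, "wz": 0},
  {"grip": 0.7, "x": -76, "y": -62, "z": 0, "wx": 0, "wy": 0, "wz": 0},
  {"grip": 0.7, "x": -114, "y": -93, "z": 0, "wx": 0, "wy": 0, "wz": 0},
  {"grip": 0.7, "x": -152, "y": -124, "z": 0, "wx": 0, "wy": 0, "wz": 0},
  {"grip": 0.7, "x": -190, "y": -155, "z": 0, "wx": 0, "wy": 0, "wz": 0},
])

```text
time: 1.55
eef_pos: [0.4288, 0.1407, 0.2048]
orientation: [0.0, 0.09, 0.996, 0.0]
wrist_force: [0.5, 1.3, -0.2]
opening: 0.06
```

Emit:
play_rows([
  {"grip": 0.7, "x": -36, "y": -31, "z": 5, "wx": 0, "wy": 0, "wz": 0},
  {"grip": 0.7, "x": -72, "y": -62, "z": 15, "wx": 0, "wy": 0, "wz": 0},
  {"grip": 0.7, "x": -108, "y": -90, "z": 25, "wx": 0, "wy": 0, "wz": 0},
  {"grip": 0.7, "x": -140, "y": -118, "z": 35, "wx": 0, "wy": 0, "wz": 0},
  {"grip": 0.7, "x": -166, "y": -140, "z": 50, "wx": 0, "wy": 0, "wz": 0},
])

```text
time: 2.05
eef_pos: [0.5676, -0.0274, 0.1545]
orientation: [0.001, 0.091, 0.996, -0.0]
wrist_force: [-0.6, 0.9, 0.8]
opening: 0.0597
```

Emit:
play_rows([
  {"grip": 0.7, "x": 0, "y": 0, "z": 0, "wx": 0, "wy": 0, "wz": 0},
  {"grip": 0.7, "x": 0, "y": 0, "z": 0, "wx": 0, "wy": 0, "wz": 0},
])

```text
time: 2.25
eef_pos: [0.5654, -0.0254, 0.1539]
orientation: [-0.001, 0.091, 0.996, 0.0]
wrist_force: [-0.2, -0.1, 0.6]
opening: 0.0599
```

```bash
python3 go.py .572 -.032 .071
python3 - <<'E'
from h import *
f=grab_frame("wrist");cv2.imwrite("pics/w1.png",f["image"][...,::-1])
E
```

```text
t 2.25 pos [ 0.5654 -0.0254  0.1539] shift [-7.9 -5.3 82.9] yaw_y 79.57 tilt [-0.002  0.001 -1.   ] F [-0.2 -0.1  0.6] open 0.0599
ey dir in tool [0.003 1.    0.   ]
```

View pics/w1.png

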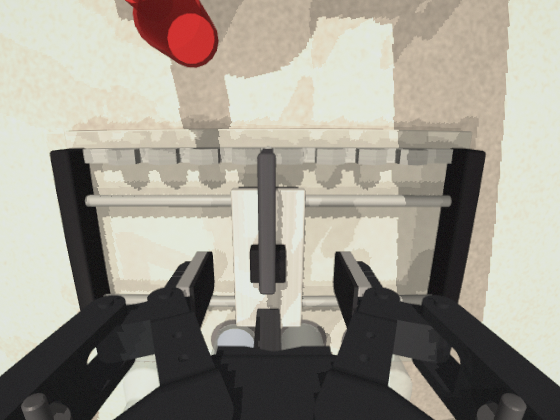

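The wrist view shows the bar at column 267, and the midpoint between the fingers is near column 276. That agrees with the computed ~5 mm offset, so I descend with the correction.

Emit:
play_rows([
  {"grip": 0.7, "x": -8, "y": -5.3, "z": 15, "wx": 0, "wy": 0, "wz": 0},
  {"grip": 0.7, "x": -8, "y": -5.3, "z": 40, "wx": 0, "wy": 0, "wz": 0},
  {"grip": 0.7, "x": -8, "y": -5.3, "z": 65, "wx": 0, "wy": 0, "wz": 0},
  {"grip": 0.7, "x": -8, "y": -5.3, "z": 82, "wx": 0, "wy": 0, "wz": 0},
  {"grip": 0.7, "x": -8, "y": -5.3, "z": 82, "wx": 0, "wy": 0, "wz": 0},
])

```text
time: 2.8
eef_pos: [0.5707, -0.0308, 0.0701]
orientation: [-0.002, 0.09, 0.996, 0.0]
wrist_force: [0.1, 0.8, 0.8]
opening: 0.0594
```

Emit:
play_rows([
  {"grip": 0, "x": 0, "y": 0, "z": 0, "wx": 0, "wy": 0, "wz": 0},
  {"grip": 0, "x": 0, "y": 0, "z": 0, "wx": 0, "wy": 0, "wz": 0},
  {"grip": 0, "x": 0, "y": 0, "z": 0, "wx": 0, "wy": 0, "wz": 0},
  {"grip": 0, "x": 0, "y": 0, "z": 0, "wx": 0, "wy": 0, "wz": 0},
  {"grip": 0, "x": 0, "y": 0, "z": 0, "wx": 0, "wy": 0, "wz": 0},
], newtons=50)

```text
time: 3.3
eef_pos: [0.573, -0.0318, 0.073]
orientation: [0.0, 0.09, 0.996, -0.0]
wrist_force: [-1.5, 0.1, -0.0]
opening: 0.0003
```

```bash
python3 go.py .572 -.032 .071
```

```text
t 3.3 pos [ 0.573  -0.0318  0.073 ] shift [ 0.9 -0.4  2. ] yaw_y 79.64 tilt [ 0.001 -0.    -1.   ] F [-1.5  0.1 -0. ] open 0.0003
ey dir in tool [ 0.001  1.    -0.   ]
```

Run:
```python
from h import *
a=grab_frame("wrist")["image"];b=grab_frame("scene")["image"][150:330,160:400]
cv2.imwrite("pics/w2.png",np.hstack([cv2.resize(a,(400,300)),cv2.resize(b,(400,300))])[...,::-1])
```

```text
(no output)
```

View pics/w2.png

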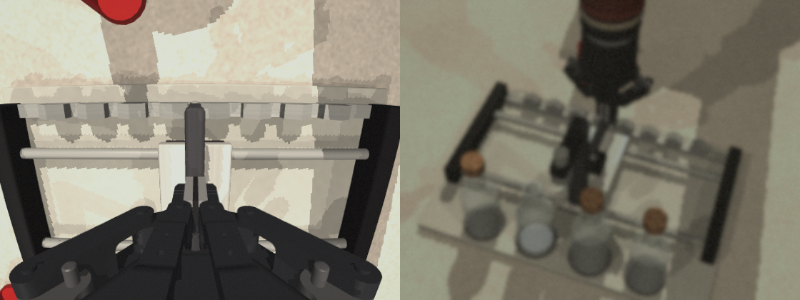

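The fingers report shut (0.3 mm), though the picture could show the bar between them. I lift a little and watch the force.

Emit:
play_rows([
  {"grip": 0, "x": 0, "y": 0, "z": -5, "wx": 0, "wy": 0, "wz": 0},
  {"grip": 0, "x": 0, "y": 0, "z": -10, "wx": 0, "wy": 0, "wz": 0},
  {"grip": 0, "x": 0, "y": 0, "z": -15, "wx": 0, "wy": 0, "wz": 0},
  {"grip": 0, "x": 0, "y": 0, "z": -15, "wx": 0, "wy": 0, "wz": 0},
  {"grip": 0, "x": 0, "y": 0, "z": -15, "wx": 0, "wy": 0, "wz": 0},
])

```text
time: 3.9
eef_pos: [0.5728, -0.0317, 0.0877]
orientation: [0.0, 0.09, 0.996, -0.0]
wrist_force: [-0.4, -0.4, 0.1]
opening: -0.0002
```

Run:
```python
from h import *
f=grab_frame("wrist");X=cloud(f);a=f["image"]
cv2.imwrite("pics/w3.png",cv2.resize(a[120:420,140:420],(750,600)[:2])[...,::-1])
for s in nets.silhouettes(f,"bar_grip"):
    P=X[s["region"]];print(s["p"],s["box"],np.nanmedian(P,0),np.nanpercentile(P,[5,95],axis=0))
print(r.get_state()["wrist_force"])
```

```text
0.98 [258.5, 144.6, 287.2, 339.8] [ 0.5404825  -0.02553694  0.09708013] [[ 0.5170841  -0.03477963  0.0634301 ]
 [ 0.56766558 -0.01747442  0.09828321]]
[-0.84119563 -0.57336416 -0.33975142]
```

View pics/w3.png

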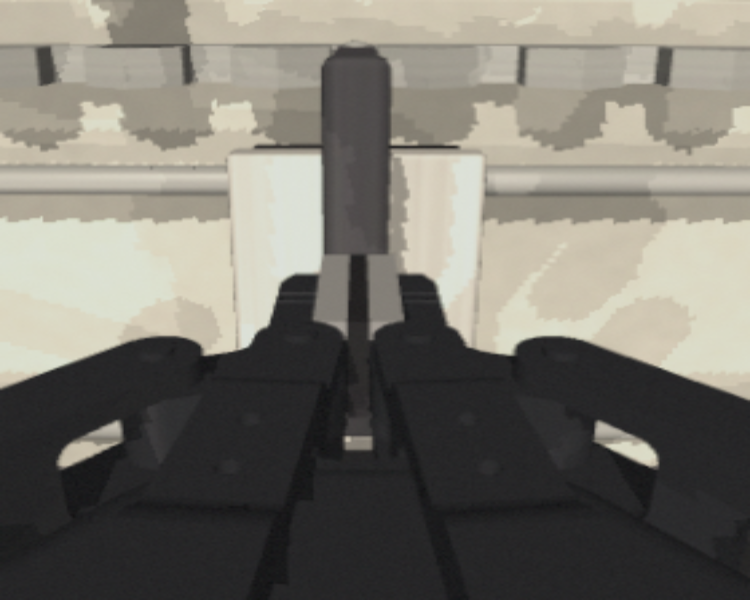

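Run:
```python
from h import *
f=grab_frame("wrist");X=cloud(f)
for v in (240,246,250,256,264,276,285):
    print(v,[X[v,u].round(3).tolist() for u in (250,263,274,283,294)])
f=grab_frame("scene");X=cloud(f)
s=r.get_state();e=s["eef_pos"]
d=np.linalg.norm(X[...,:2]-e[:2],axis=-1);m=(d<.025)&(X[...,2]>.05)
Z=X[m];print(len(Z),np.sort(Z[:,2]).round(3)[::max(1,len(Z)//25)])
print(s["q"].round(3),r.grip_point_offset)
```

```text
240 [[0.582, -0.05, 0.047], [0.564, -0.035, 0.097], [0.566, -0.029, 0.096], [0.567, -0.024, 0.096], [0.588, -0.018, 0.046]]
246 [[0.586, -0.051, 0.047], [0.568, -0.036, 0.097], [0.569, -0.03, 0.098], [0.57, -0.025, 0.097], [0.593, -0.019, 0.045]]
250 [[0.589, -0.052, 0.048], [0.559, -0.033, 0.123], [0.56, -0.028, 0.123], [0.561, -0.024, 0.123], [0.596, -0.019, 0.046]]
256 [[0.562, -0.041, 0.121], [0.559, -0.033, 0.13], [0.56, -0.028, 0.13], [0.561, -0.024, 0.13], [0.566, -0.02, 0.121]]
264 [[0.563, -0.04, 0.13], [0.56, -0.033, 0.137], [0.56, -0.028, 0.138], [0.561, -0.025, 0.138], [0.566, -0.02, 0.13]]
276 [[0.563, -0.039, 0.141], [0.56, -0.033, 0.149], [0.56, -0.028, 0.149], [0.561, -0.025, 0.149], [0.566, -0.021, 0.141]]
285 [[0.556, -0.036, 0.16], [0.559, -0.032, 0.157], [0.562, -0.029, 0.152], [0.56, -0.025, 0.158], [0.56, -0.021, 0.16]]
787 [0.088 0.096 0.099 0.127 0.136 0.145 0.156 0.162 0.167 0.17  0.18  0.187
 0.194 0.201 0.208 0.216 0.225 0.603 0.604 0.605 0.605 0.606 0.606 0.607
 0.607 0.607]
[-0.183  0.47  -0.207  0.894 -0.    -0.002] 0.0187
```

The depth shows the real fingertips near z≈0.12 while the reported TCP is at 0.088, so the tips are about 32 mm higher than reported and they closed above the bar. I reopen, go lower in steps and watch the force.

Emit:
play_rows([
  {"grip": 0.6, "x": 0, "y": 0, "z": 0, "wx": 0, "wy": 0, "wz": 0},
  {"grip": 0.6, "x": 0, "y": 0, "z": 0, "wx": 0, "wy": 0, "wz": 0},
  {"grip": 0.6, "x": 0, "y": 0, "z": 0, "wx": 0, "wy": 0, "wz": 0},
  {"grip": 0.6, "x": 0, "y": 0, "z": 0, "wx": 0, "wy": 0, "wz": 0},
  {"grip": 0.6, "x": 0, "y": 0, "z": 0, "wx": 0, "wy": 0, "wz": 0},
])

```text
time: 4.6
eef_pos: [0.5727, -0.0317, 0.0875]
orientation: [-0.0, 0.09, 0.996, 0.0]
wrist_force: [0.6, -0.6, -0.2]
opening: 0.051
```

Emit:
play_rows([
  {"grip": 0.6, "x": 0, "y": 0, "z": 10, "wx": 0, "wy": 0, "wz": 0},
  {"grip": 0.6, "x": 0, "y": 0, "z": 20, "wx": 0, "wy": 0, "wz": 0},
  {"grip": 0.6, "x": 0, "y": 0, "z": 30, "wx": 0, "wy": 0, "wz": 0},
  {"grip": 0.6, "x": 0, "y": 0, "z": 38, "wx": 0, "wy": 0, "wz": 0},
  {"grip": 0.6, "x": 0, "y": 0, "z": 38, "wx": 0, "wy": 0, "wz": 0},
])

```text
time: 5.1
eef_pos: [0.5715, -0.0315, 0.0479]
orientation: [-0.001, 0.09, 0.996, 0.0]
wrist_force: [-0.4, -0.3, 0.4]
opening: 0.0512
```

Run:
```python
from h import *
f=grab_frame("wrist");X=cloud(f);s=r.get_state();e=s["eef_pos"]
cv2.imwrite("pics/w4.png",f["image"][...,::-1])
ex=np.array([.984,-.1785]);ey=np.array([.1785,.984])
D=X[...,:2]-e[:2];a=D@ex;b=D@ey
for sg in (1,-1):
    m=(abs(a)<.016)&(sg*b>.02)&(sg*b<.045)&(X[...,2]>.05)&(X[...,2]<.2)
    Z=X[...,2][m];print(sg,m.sum(),np.percentile(Z,[0,1,5,20,50]).round(3),"b min",np.abs(b[m]).min().round(4))
print(s["time"],e,s["wrist_force"],s["opening"])
```

```text
1 4810 [0.078 0.082 0.088 0.104 0.127] b min 0.0232
-1 5228 [0.077 0.082 0.089 0.105 0.129] b min 0.0213
5.15 [ 0.57201224 -0.03156406  0.04864079] [ 0.68227127 -0.6277872   0.8942295 ] 0.05113740005531861
```

View pics/w4.png

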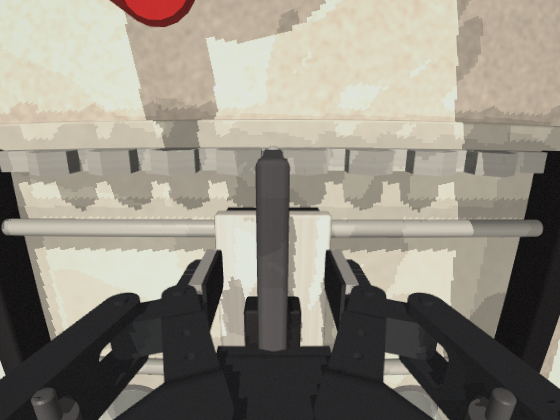

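The bar is centred at column 273 between the fingers (216 and 330), and the tips are now below its top. I go 6 mm lower and close.

Emit:
play_rows([
  {"grip": 0.6, "x": 0, "y": 0, "z": 6, "wx": 0, "wy": 0, "wz": 0},
  {"grip": 0, "x": 0, "y": 0, "z": 6, "wx": 0, "wy": 0, "wz": 0},
  {"grip": 0, "x": 0, "y": 0, "z": 6, "wx": 0, "wy": 0, "wz": 0},
  {"grip": 0, "x": 0, "y": 0, "z": 6, "wx": 0, "wy": 0, "wz": 0},
  {"grip": 0, "x": 0, "y": 0, "z": 6, "wx": 0, "wy": 0, "wz": 0},
], newtons=50)

```text
time: 5.65
eef_pos: [0.5728, -0.0317, 0.0438]
orientation: [0.0, 0.09, 0.996, -0.0]
wrist_force: [-0.4, 0.1, 1.4]
opening: 0.0133
```

Emit:
play_rows([
  {"grip": 0, "x": 0, "y": 0, "z": 0, "wx": 0, "wy": 0, "wz": 0},
])

```text
time: 5.75
eef_pos: [0.5728, -0.0317, 0.0438]
orientation: [0.0, 0.09, 0.996, -0.0]
wrist_force: [-0.5, -0.0, 3.5]
opening: 0.013
```

The opening of 13 mm shows the bar is held. I lift 26 mm.

Emit:
play_rows([
  {"grip": 0, "x": 0, "y": 0, "z": -7, "wx": 0, "wy": 0, "wz": 0},
  {"grip": 0, "x": 0, "y": 0, "z": -14, "wx": 0, "wy": 0, "wz": 0},
  {"grip": 0, "x": 0, "y": 0, "z": -21, "wx": 0, "wy": 0, "wz": 0},
  {"grip": 0, "x": 0, "y": 0, "z": -26, "wx": 0, "wy": 0, "wz": 0},
  {"grip": 0, "x": 0, "y": 0, "z": -26, "wx": 0, "wy": 0, "wz": 0},
])

```text
time: 6.25
eef_pos: [0.5728, -0.0317, 0.0702]
orientation: [0.0, 0.09, 0.996, -0.0]
wrist_force: [2.6, -1.5, -5.3]
opening: 0.013
```

```bash
python3 - <<'E'
from h import *
f=grab_frame("wrist");X=cloud(f)
for s in nets.silhouettes(f,"bar_grip")[:1]:
    P=X[s["region"]];P=P[P[:,2]>.085];print(s["p"],np.nanmedian(P,0))
E
python3 go.py .572 -.032 .071
```

```text
0.73 [ 0.5517635  -0.02727775  0.12348263]
t 6.35 pos [ 0.5728 -0.0317  0.0695] shift [ 0.7 -0.4 -1.5] yaw_y 79.64 tilt [ 0. -0. -1.] F [ 1.9 -0.8 -6.1] open 0.0129
ey dir in tool [ 0.001  1.    -0.   ]
```

The bar is up 26.5 mm and pulls with about 5 N. I slide 40 mm toward -y.

Emit:
play_rows([
  {"grip": 0, "x": 0, "y": -8, "z": 0, "wx": 0, "wy": 0, "wz": 0},
  {"grip": 0, "x": 0, "y": -18, "z": 0, "wx": 0, "wy": 0, "wz": 0},
  {"grip": 0, "x": 0, "y": -28, "z": 0, "wx": 0, "wy": 0, "wz": 0},
  {"grip": 0, "x": 0, "y": -36, "z": 0, "wx": 0, "wy": 0, "wz": 0},
  {"grip": 0, "x": 0, "y": -40, "z": 0, "wx": 0, "wy": 0, "wz": 0},
])

```text
time: 6.85
eef_pos: [0.5653, -0.0722, 0.0695]
orientation: [-0.0, 0.091, 0.996, -0.0]
wrist_force: [3.6, 0.6, -6.6]
opening: 0.0128
```

Emit:
play_rows([
  {"grip": 0, "x": 0, "y": 0, "z": 0, "wx": 0, "wy": 0, "wz": 0},
  {"grip": 0, "x": 0, "y": 0, "z": 0, "wx": 0, "wy": 0, "wz": 0},
])

```text
time: 7.05
eef_pos: [0.5654, -0.0713, 0.0695]
orientation: [-0.0, 0.091, 0.996, -0.0]
wrist_force: [3.3, -0.3, -6.2]
opening: 0.0132
```

```bash
python3 - <<'E'
from h import *
f=grab_frame("top");X=cloud(f);ex=np.array([.984,-.1785]);ey=np.array([.1785,.984]);g=np.array([.5722,-.0322])
s=nets.silhouettes(f,"nozzle_tip")[0];P=X[s["region"]];P=P[P[:,2]>.16]
print("mast ey",np.percentile((P[:,:2]-g)@ey,[5,50,95]).round(4),"ex",np.percentile((P[:,:2]-g)@ex,[5,95]).round(3))
cv2.imwrite("pics/t2.png",cv2.resize(f["image"][100:290,150:410],(780,570))[...,::-1])
E
python3 go.py .5656 -.0711 .044
```

```text
mast ey [-0.0495 -0.0401 -0.0305] ex [0.141 0.18 ]
t 7.15 pos [ 0.5655 -0.071   0.0695] shift [-0.1 -0.1 25.5] yaw_y 79.64 tilt [-0. -0. -1.] F [ 3.2 -1.6 -6. ] open 0.0131
ey dir in tool [ 0.001  1.    -0.   ]
```

View pics/t2.png

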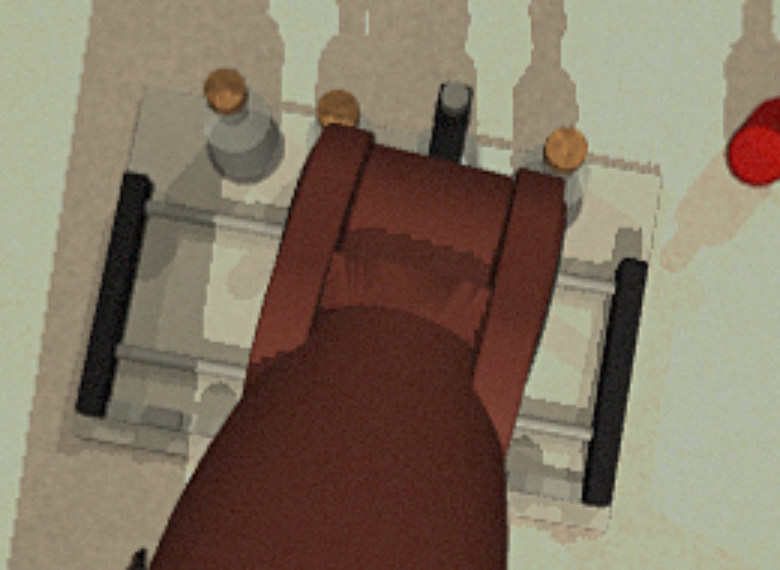

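The nozzle and mast (about px 453,95) now stand over the third place at ey = -40 mm. I lower the bar, release it and back off straight up.

Emit:
play_rows([
  {"grip": 0, "x": 0, "y": 0, "z": 7, "wx": 0, "wy": 0, "wz": 0},
  {"grip": 0, "x": 0, "y": 0, "z": 14, "wx": 0, "wy": 0, "wz": 0},
  {"grip": 0, "x": 0, "y": 0, "z": 20, "wx": 0, "wy": 0, "wz": 0},
  {"grip": 0, "x": 0, "y": 0, "z": 25, "wx": 0, "wy": 0, "wz": 0},
  {"grip": 0, "x": 0, "y": 0, "z": 25, "wx": 0, "wy": 0, "wz": 0},
])

```text
time: 7.65
eef_pos: [0.5655, -0.0709, 0.0442]
orientation: [-0.0, 0.09, 0.996, 0.0]
wrist_force: [3.2, -0.6, -4.6]
opening: 0.013
```

Emit:
play_rows([
  {"grip": 0.6, "x": 0, "y": 0, "z": 0, "wx": 0, "wy": 0, "wz": 0},
  {"grip": 0.6, "x": 0, "y": 0, "z": 0, "wx": 0, "wy": 0, "wz": 0},
  {"grip": 0.6, "x": 0, "y": 0, "z": 0, "wx": 0, "wy": 0, "wz": 0},
  {"grip": 0.6, "x": 0, "y": 0, "z": 0, "wx": 0, "wy": 0, "wz": 0},
  {"grip": 0.6, "x": 0, "y": 0, "z": 0, "wx": 0, "wy": 0, "wz": 0},
])

```text
time: 8.15
eef_pos: [0.5654, -0.071, 0.0446]
orientation: [-0.0, 0.09, 0.996, -0.0]
wrist_force: [1.1, 0.3, -1.1]
opening: 0.051
```

Emit:
play_rows([
  {"grip": 0.6, "x": 0, "y": 0, "z": -20, "wx": 0, "wy": 0, "wz": 0},
  {"grip": 0.6, "x": 0, "y": 0, "z": -45, "wx": 0, "wy": 0, "wz": 0},
  {"grip": 0.6, "x": 0, "y": 0, "z": -75, "wx": 0, "wy": 0, "wz": 0},
  {"grip": 0.6, "x": 0, "y": 0, "z": -105, "wx": 0, "wy": 0, "wz": 0},
  {"grip": 0.6, "x": 0, "y": 0, "z": -120, "wx": 0, "wy": 0, "wz": 0},
])

```text
time: 8.65
eef_pos: [0.5665, -0.0713, 0.1672]
orientation: [0.002, 0.09, 0.996, -0.0]
wrist_force: [0.2, -1.0, -0.3]
opening: 0.0511
```

Emit:
play_rows([
  {"grip": 0.6, "x": 30, "y": 30, "z": -20, "wx": 0, "wy": 0, "wz": 0},
  {"grip": 0.6, "x": 60, "y": 60, "z": -30, "wx": 0, "wy": 0, "wz": 0},
  {"grip": 0.6, "x": 90, "y": 90, "z": -30, "wx": 0, "wy": 0, "wz": 0},
  {"grip": 0.6, "x": 120, "y": 120, "z": -30, "wx": 0, "wy": 0, "wz": 0},
  {"grip": 0.6, "x": 140, "y": 150, "z": -30, "wx": 0, "wy": 0, "wz": 0},
])

```text
time: 9.15
eef_pos: [0.4529, 0.1029, 0.1948]
orientation: [-0.0, 0.09, 0.996, 0.0]
wrist_force: [0.1, -0.5, -0.7]
opening: 0.0514
```

Emit:
play_rows([
  {"grip": 0.6, "x": 10, "y": 40, "z": 0, "wx": 0, "wy": 0, "wz": 0},
  {"grip": 0.6, "x": 20, "y": 80, "z": 0, "wx": 0, "wy": 0, "wz": 0},
  {"grip": 0.6, "x": 30, "y": 120, "z": 0, "wx": 0, "wy": 0, "wz": 0},
  {"grip": 0.6, "x": 30, "y": 120, "z": 0, "wx": 0, "wy": 0, "wz": 0},
])

```text
time: 9.55
eef_pos: [0.4462, 0.2291, 0.1946]
orientation: [0.0, 0.088, 0.996, 0.001]
wrist_force: [0.9, -0.7, -0.3]
opening: 0.0516
```

Run:
```python
from h import *
f=grab_frame("top");X=cloud(f);ex=np.array([.984,-.1785]);ey=np.array([.1785,.984]);g=np.array([.5722,-.0322])
s=nets.silhouettes(f,"nozzle_tip")[0];P=X[s["region"]];P=P[P[:,2]>.16]
print("mast ey",np.percentile((P[:,:2]-g)@ey,[5,50,95]).round(4),"ex",np.percentile((P[:,:2]-g)@ex,[5,95]).round(3))
s=nets.silhouettes(f,"bar_grip")[0];P=X[s["region"]];P=P[P[:,2]>.08]
print("bar",s["p"],"ztop",np.median(P[:,2]),"ey",np.median((P[:,:2]-g)@ey))
for o in nets.silhouettes(f,"open_mouth"):
    C=X[o["region"]];C=C[C[:,2]>.12]
    if len(C): p=np.median(C[:,:2],0);print("open",p,(p-g)@ex,(p-g)@ey,len(C))
b=grab_frame("scene")["image"][140:340,150:400]
cv2.imwrite("pics/f.png",np.hstack([cv2.resize(f["image"][100:290,150:410],(400,300)),cv2.resize(b,(400,300))])[...,::-1])
s=r.get_state();print(s["time"],s["eef_pos"],s["wrist_force"])
```

```text
mast ey [-0.0498 -0.0403 -0.0306] ex [0.105 0.179]
bar 0.73 ztop 0.09668715411191303 ey -0.038959375273001175
open [ 0.40209291 -0.07559427] -0.15963950110936953 -0.07306407567959355 50
open [ 0.75859392 -0.35342909] 0.2407510081951922 -0.28281810509632255 74
9.8 [0.44688402 0.22420226 0.1944925 ] [ 0.43606559 -0.74061059 -0.42964467]
```

View pics/f.png

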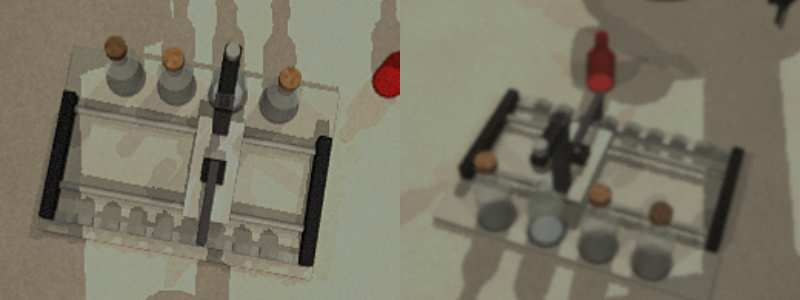

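The bar is fully down (top at 96.7 mm, same as at the start), the nozzle is over the open bottle at ey = -40 mm, and the bottle is standing in its place. The arm is clear.

```bash
python3 -c "
from rig import ticket
print(ticket.job_done())"
```

```text
the job is handed in; nothing more can be done
None
```

I pinched the release bar, lifted it about 26 mm and slid the carriage 40 mm toward -y, to the third place, where the open bottle stands. I then lowered the bar into the notch, let go and moved the arm clear. The job was handed in at about 9.8 s.

**Last checks:**
- **Bar:** its top is at 96.7 mm, the same as before the lift, so it is fully down.
- **Nozzle:** the nozzle and mast sit at -40.3 mm along the rail. The open mouth measured -41.8 mm before the slide, and the spacing of the corked bottles puts its place at about -41 mm. That is about 1–2 mm off, against the 13 mm allowed.
- **Bottle:** it looks upright and in its place in both final views. The network did not report it again under the nozzle, so I have no second measurement of its position.
- **Robot:** the arm is clear of everything and the wrist force is about 0.

**What disagreed:** the first grasp closed on nothing. Depth showed the real fingertips about 30 mm higher along the tool than the reported TCP. I corrected for that, and the second grasp held the bar (13 mm opening, about 5 N pull when lifted).

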